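Uncap the left gas outlet, thread hand unknown

ROBOT

A 6-joint arm with a two-finger parallel gripper is mounted at the origin on a cart in front of the work surface, level with it; the furniture and walls round the work are solid. World frame = base frame: x ahead of the robot, y to its left, z up, the work surface at z = 0. Lengths are in m, angles in rad, forces in N, time in s.
With the tool pointing down it reaches from about 0.375 to 0.9 m from the base axis. Payload 3.1 kg.
Tool frame: the origin (TCP) lies between the finger pads; the fingertips stand 17 mm ahead of it and the grasp point (between the pads) lies 2 mm behind it; z points along the fingers, y is the line along which they close (so a half turn about z gives the same grasp; the last joint's range is limited). The gripper opens to 85 mm and grips with 20 to 120 N. Pads are 22 mm wide; open, the fingers measure 114 mm over their backs; the gripper's body (76 mm by 85 mm) begins 54 mm behind the grasp point. The pads swing forward as they close: fully open they stand 13 mm farther back than shut.
Start: joints at [1.107, 0.527, 1.433, -0, 1.181, -0.178], TCP at [0.176, 0.6, 0.248] pointing down, gripper open.
Joint ranges: [-3.08, 3.08], [-0.75, 2.2], [0.22, 2.44], [-1.43, 4.57], [0, 2.65], [-2.85, 2.85]. Speed limits (rad/s): [2.79, 2.79, 3.14, 3.14, 3.14, 3.14].

INTERFACE

Orientations are given as a unit quaternion [x, y, z, w].
In Python, from station import sense, vision, order gives the robot as it stands.
- The arm moves only by the shell command python3 -m crank 'ROWS' [OPENING] [FORCE]. ROWS is JSON, a list of rows, each an object with "dp": the shift along the world's x, y, z in units of 30 mm (1.0 is 30 mm), a list of three; "angular": the turn, a rotation vector about the world's x, y, z in degrees, a list of three. In form: [{"dp": [dx, dy, dz], "angular": [ax, ay, az]}, ...]. A call has 1 to 20 rows; each row shifts and turns the commanded pose from where the row before left it; what a row does not reach is not made up. A row lasts 1/10 s, in which the tool goes at most 50 mm and 8.59 degrees, less where a joint would pass 70% of its speed; a pose out of reach is approached as far as the arm can. A call is refused whole if a number of a shift passes 1 or a number of a turn 8.59, either way. A call with a gripper value outside its range is refused whole. OPENING is the closure, from 0 (fully open) to 1 (shut), set as the call begins (- or left out, the last holds). The fingers move at their own pace and stop on an object; FORCE is the grip in N (left out, the last holds). Time passes only in rows, so rows that do not move let the fingers close. It gives the time, the measured TCP pose, the force, the opening and the grip force at its end, in the units of the state.
- sense(): the state, without advancing time (a new reading comes with each control period).
- vision.snapshot(name): name is "side" or "top" or "wrist"; returns a dict with "image" (384x512x3 uint8, blue, green, red), "range_z" (384x512 float32, m along the optical axis (not along the pixel's ray), 0 where there is no reading), "mtx" (3x3 intrinsics, pixels), "dist" ([k1, k2, p1, p2, k3] as OpenCV has them; the pictures are not rectified), "pose" (4x4, takes a point from camera to world coordinates); the wrist camera has in their place "mount" (4x4, takes a point from camera to tool coordinates, whose origin is the TCP and whose axes are the flange's). Camera axes: x right, y down, z forward; pixel columns grow to the right and rows downward; lengths in m; the calibration is good to about 2 mm. A picture is of the moment at which its call begins: read the wrist's pose just before it.
- order.sign_off(): hands the job in; it is judged then, once.
The state is a dict: "t": time; "q": joint angles; "qd": joint speeds; "tau": joint torques, N m; "tcp_pos": TCP position; "tool_rot": TCP orientation; "force": force on the tool from outside, world axes, zero at the start; "ft_torque": the same for the moment, N m; "finger_gap": opening from 0.0 (shut) to 1.0 (fully open); "gripper_force": force on a finger pad.
Only numpy, scipy, OpenCV 4.12 (cv2) and the standard library are available. Lean on these libraries where they do the work, as an engineer would, in place of code of your own. Each camera call takes 0.05 s, during which the arm holds its last target. There are 200 camera calls.

TASK

The torch is to be connected to the left one of the two brass gas outlets standing on the bench (left as seen from the robot). Unscrew its cap - one outlet has a normal and the other a reverse thread and they look alike, so try it one way and, if it will not go, the other - lift it off, and finish while still holding it in the gripper, well clear above its outlet (at least 5 cm higher than it sat). Leave the other outlet's cap screwed home and do not push the things lying around.

Things in the scene. Friction and masses are not known exactly. Their poses are not given: they have to be found in the camera images.
- cap_1: cap of outlet_1: fluted round brass screw cap, 46 mm diameter, 30 mm tall, with a 30 x 5 x 3 mm raised bar across its top; 0.12 kg, hollow, open below. Origin: centre of its lower rim, which sits on the outlet's shoulder 60 mm above the bench; z up, x along the bar. It starts screwed home (bar along the outlet's x) and cannot be lifted then.
- cap_2: cap of outlet_2, like cap_1 with the other hand of thread. Either cap turns, almost without drag, only in its loosening direction (clockwise or anticlockwise from above, not visible); the other way it stops hard within 0.15 rad. Turned loose by 0.8 to 1.4 rad (aim at 1.1; next stop at about 1.5) it lifts straight off; no need to raise it while turning.
- outlet_1: outlet that carries cap_1, brass, fixed to the bench: steel foot 72 mm across, column 34 mm, shoulder 47 mm across with its top 60 mm above the bench, above it a 21 mm tall threaded stub inside the cap; thin copper pipe on its +x side. Origin: on its axis at bench level, z up.
- outlet_2: outlet that carries cap_2, alike in look, size, origin and axes. One outlet stands 10 cm or more farther left (+y) than the other; which of the two names is on the left changes from start to start, so the hand of the left thread does too.
- battery_pack: bystander: black tool battery, 118 x 79 x 57 mm, lying behind and to the right
- tape_measure: bystander: yellow tape measure standing on edge, 38 x 83 x 72 mm, in front
- spring_clamp: bystander: black spring clamp, 60 x 123 x 26 mm, behind
- marking_gauge: bystander: wooden marking gauge, 55 x 200 x 57 mm, front right
- pencil: bystander: flat red pencil, 177 x 14 x 9 mm, behind left
- wax_tin: bystander: round tin, 71 mm across, 74 mm tall, on the right
There are look-alikes about, which are no part of the job. Leave any purple or red look-alike of the cap_2 alone.

How it is judged:
By the outcome, as a careful person would: the job done as asked, in the order asked, and still so for the second after the job is handed in, while the arm keeps its last pose, push and grip.
It also fails if it takes over 45 s, if anything falls off the work surface, if the arm or the gripper's body presses on something with over 40 N, if the wrist force passes 120 N, or if a joint passes its speed limit or range.

## Working session

There is one attempt and no reset: what is moved stays moved. The work goes in short steps, Python scripts to look and compute and a shell command to move; the robot and the scene stay as the last step left them, time stands still between calls to the robot, and variables do not carry over. Pictures are saved under pics/ and viewed, at most 10 in all, crops included, and the job is handed in when it is done.

```bash
mkdir -p pics
cat > h.py <<'E'
import numpy as np, cv2
from station import sense, vision, order
def pts(s,uv,z):
    uv=np.array(uv,float).reshape(-1,1,2)
    n=cv2.undistortPoints(uv,np.array(s["mtx"]),np.array(s["dist"])).reshape(-1,2)
    P=np.array(s["pose"]); d=np.c_[n,np.ones(len(n))]@P[:3,:3].T; o=P[:3,3]
    return o+d*((z-o[2])/d[:,2])[:,None]
E
python3 - <<'E'
from h import *
print(sense())
ims=[]
for n in("top","side"):
    s=vision.snapshot(n); np.save(f"pics/{n}.npy",s,allow_pickle=True); cv2.imwrite(f"pics/{n}.png",cv2.resize(s["image"],(800,600)))
    print(n,s["pose"],s["mtx"])
E
```

```text
{'t': 0.0, 'q': array([ 1.10750259e+00,  5.28463233e-01,  1.43389571e+00,  3.59808147e-05,
        1.18139014e+00, -1.78532388e-01]), 'qd': array([ 0.0014863 , -0.00076272,  0.00123371, -0.00014853,  0.0004257 ,
        0.00044852]), 'tau': array([ 5.22193591e-05, -4.42365253e+01, -1.78020072e+01, -3.88532726e-04,
        8.65752634e-03, -8.36933253e-06]), 'tcp_pos': array([0.17525723, 0.59922496, 0.24733747]), 'tool_rot': array([ 1.41906794e-01,  9.89879437e-01, -1.01791828e-03, -3.55890318e-04]), 'force': array([-0.7053162 ,  0.36018958, -0.41296806]), 'ft_torque': array([-0.02217167,  0.01750362,  0.03349777]), 'gripper_force': 0.0, 'finger_gap': 0.9989885708050229}
top [[ 0.00928341 -0.9847502   0.17372639  0.40701751]
 [-0.9999457  -0.00996469 -0.00304976 -0.02887861]
 [ 0.00473438 -0.17368864 -0.98478924  1.12806066]
 [ 0.          0.          0.          1.        ]] [[442.36384834   0.         266.13119426]
 [  0.         442.36384834 188.95698686]
 [  0.           0.           1.        ]]
side [[ 0.99998496  0.00516471 -0.00184365  0.56126112]
 [ 0.00375571 -0.40001064  0.9165028  -1.27783282]
 [ 0.00399599 -0.91649594 -0.40002402  0.61761302]
 [ 0.          0.          0.          1.        ]] [[464.20610107   0.         250.75886776]
 [  0.         464.20610107 196.03313537]
 [  0.           0.           1.        ]]
```

View pics/top.png

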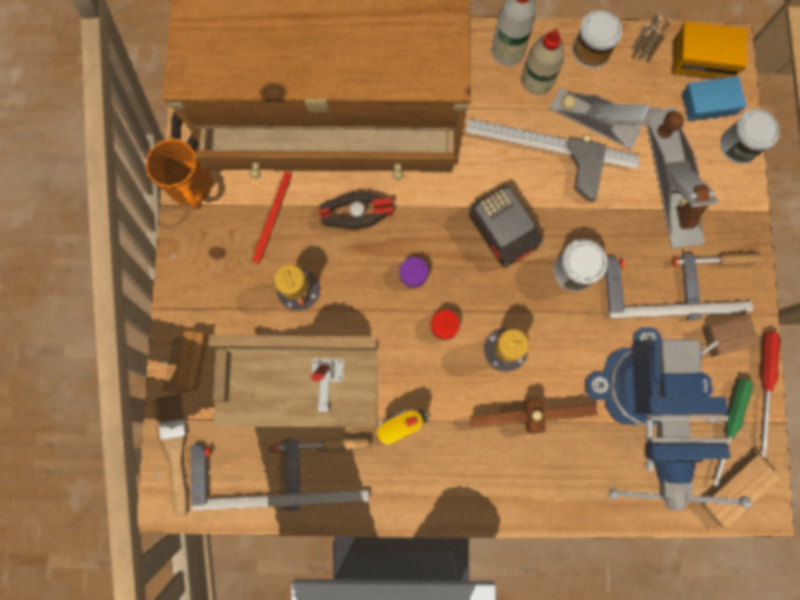

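View pics/side.png

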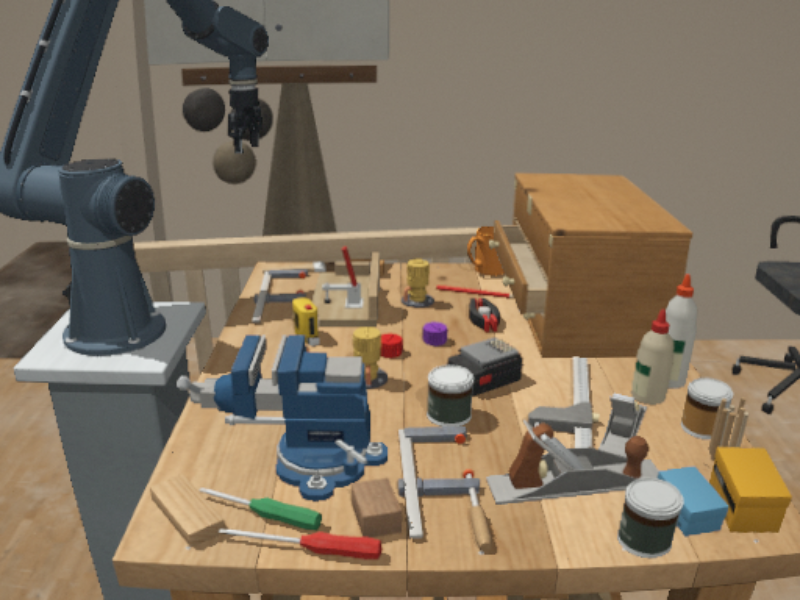

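Top view (800x600 scale): two brass outlets with yellow caps, at (291,279) on the left and (513,345) on the right. The purple (414,271) and red (446,324) caps lying on the bench are look-alikes. The left brass cap on an outlet is the one meant. Next I'll measure it and confirm in a crop.

Run:
```python
from h import *
for n,cs,h in(("top",[(186,179),(328,221)],0),("side",[(267,175),(235,222)],0)):
    s=np.load(f"pics/{n}.npy",allow_pickle=True).item(); im=s["image"]
    hsv=cv2.cvtColor(im,cv2.COLOR_BGR2HSV)
    m=cv2.inRange(hsv,(20,130,90),(32,255,255))
    k,l,st,c=cv2.connectedComponentsWithStats(m)
    for i in range(1,k):
        if st[i,4]>40: print(n,st[i],c[i].round(1),pts(s,c[i],0.09)[0].round(3))
s=np.load("pics/top.npy",allow_pickle=True).item()
a=cv2.resize(s["image"][150:215,155:220],(520,520),interpolation=cv2.INTER_CUBIC)
cv2.imwrite("pics/crop.png",a)
d=s["range_z"]; 
vv,uu=np.mgrid[150:215,155:220]
n=cv2.undistortPoints(np.c_[uu.ravel(),vv.ravel()].astype(float).reshape(-1,1,2),s["mtx"],s["dist"]).reshape(-1,2)
z=d[150:215,155:220].ravel(); p=(np.c_[n,np.ones(len(n))]*z[:,None])@s["pose"][:3,:3].T+s["pose"][:3,3]
t=p[(p[:,2]>.082)&(p[:,2]<.1)]; print(len(t),t.min(0),t.max(0),np.median(t,0),t.mean(0))
```

```text
top [176 170  20  21 289] [185.4 179.6] [0.611 0.161 0.09 ]
top [318 211  19  20 289] [327.3 220.6] [ 0.516 -0.177  0.09 ]
top [241 262  30  23 382] [254.6 273.1] [ 0.393 -0.007  0.09 ]
side [261 166  14  27 303] [267.1 178.1] [0.609 0.071 0.09 ]
side [187 190  17  26 283] [194.8 202. ] [ 0.404 -0.113  0.09 ]
side [226 209  17  34 374] [234.9 221.7] [ 0.52  -0.231  0.09 ]
side [ 458  286   48   34 1049] [480.9 302.2] [ 1.01  -0.582  0.09 ]
294 [0.59303577 0.13901931 0.08241199] [0.63814519 0.18477641 0.09534031] [0.61490832 0.16251116 0.08914961] [0.61505039 0.16237675 0.08924982]
```

View pics/crop.png

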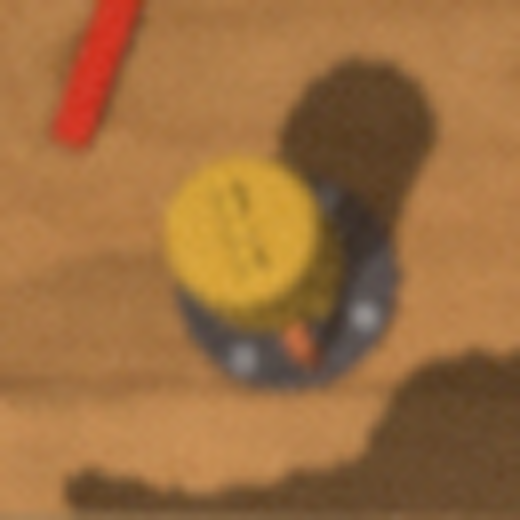

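The crop confirms it: a brass cap with a top bar, seated on an outlet with a steel foot and a copper pipe. Its top centre is at about (0.614, 0.162, 0.09), and the measured height and 46 mm width both fit. Moving to hover over it.

```bash
python3 -m crank '[{"dp":[0.97,-0.97,0],"angular":[0,0,-4]},{"dp":[0.97,-0.97,0],"angular":[0,0,-4]},{"dp":[0.97,-0.97,0],"angular":[0,0,-4]},{"dp":[0.97,-0.97,0],"angular":[0,0,-4]},{"dp":[0.97,-0.97,0],"angular":[0,0,-4]},{"dp":[0.97,-0.97,0],"angular":[0,0,-4]},{"dp":[0.97,-0.97,0],"angular":[0,0,-4]},{"dp":[0.97,-0.97,0],"angular":[0,0,-4]},{"dp":[0.97,-0.97,0],"angular":[0,0,-4]},{"dp":[0.97,-0.97,0],"angular":[0,0,-4]},{"dp":[0.97,-0.97,0],"angular":[0,0,-4]},{"dp":[0.97,-0.97,-0.2],"angular":[0,0,-4]},{"dp":[0.97,-0.97,-0.2],"angular":[0,0,-4]},{"dp":[0.97,-0.97,-0.2],"angular":[0,0,-4]},{"dp":[0.97,-0.97,-0.2],"angular":[0,0,-4]},{"dp":[0,0,0],"angular":[0,0,0]},{"dp":[0,0,0],"angular":[0,0,0]},{"dp":[0,0,0],"angular":[0,0,0]}]' 0
cat >> h.py <<'E'
from scipy.spatial.transform import Rotation as R
def wrist():
    st=sense(); s=vision.snapshot("wrist"); T=np.eye(4); T[:3,:3]=R.from_quat(st["tool_rot"]).as_matrix(); T[:3,3]=st["tcp_pos"]
    s["pose"]=T@s["mount"]; return st,s
def cloud(s):
    d=s["range_z"]; vv,uu=np.mgrid[:384,:512]
    n=cv2.undistortPoints(np.c_[uu.ravel(),vv.ravel()].astype(float).reshape(-1,1,2),s["mtx"],s["dist"]).reshape(-1,2)
    p=(np.c_[n,np.ones(len(n))]*d.reshape(-1,1))@s["pose"][:3,:3].T+s["pose"][:3,3]; return p[d.ravel()>0]
E
python3 - <<'E'
from h import *
st,s=wrist(); print(st["q"].round(3),st["tcp_pos"].round(4),st["tool_rot"].round(3))
cv2.imwrite("pics/w1.png",s["image"])
hsv=cv2.cvtColor(s["image"],cv2.COLOR_BGR2HSV); m=cv2.inRange(hsv,(20,130,90),(32,255,255))
k,l,sta,c=cv2.connectedComponentsWithStats(m)
for i in range(1,k):
    if sta[i,4]>200: print(sta[i],c[i],pts(s,c[i],.09)[0].round(4))
p=cloud(s); r=np.hypot(p[:,0]-.614,p[:,1]-.162)
t=p[(r<.035)&(abs(p[:,2]-.09)<.006)]; print(len(t),t.min(0),t.max(0))
q=np.load("pics/top.npy",allow_pickle=True).item(); p=cloud(q); r=np.hypot(p[:,0]-.614,p[:,1]-.162)
t=p[(r>.04)&(r<.09)&(p[:,2]>.02)]; print(len(t), t.min(0) if len(t) else 0,t.max(0) if len(t) else 0)
E
```

```text
t: 1.9
tcp_pos: [0.6109, 0.164, 0.2239]
tool_rot: [0.618, 0.787, -0.0, -0.001]
force: [0.5, -0.2, -0.3]
finger_gap: 0.997
gripper_force: 0.0
[ 0.086  0.565  1.436  0.     1.142 -0.154] [0.6109 0.164  0.2239] [ 0.618  0.787 -0.    -0.001]
[ 236  155   45   52 1727] [257.6149392  181.33526346] [0.6128 0.1688 0.09  ]
[  29  229   45   62 1296] [ 49.59104938 259.52006173] [0.4096 0.0265 0.09  ]
1527 [0.59046752 0.14240418 0.08403832] [0.63719935 0.18838371 0.09287089]
66 [0.52562061 0.12698955 0.06303164] [0.53149903 0.19438809 0.0724076 ]
```

View pics/w1.png

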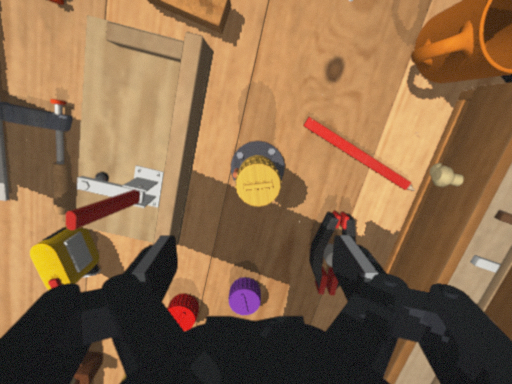

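The wrist view shows the cap at (258,183), and the two views agree within about 3 mm on (0.614, 0.164). The fence edge is at x=0.53, clear of the fingers. Descending, then gripping.

```bash
python3 -m crank '[{"dp":[0.1,0,-0.8],"angular":[0,0,0]},{"dp":[0,0,-0.8],"angular":[0,0,0]},{"dp":[0,0,-0.8],"angular":[0,0,0]},{"dp":[0,0,-0.8],"angular":[0,0,0]},{"dp":[0,0,-0.6],"angular":[0,0,0]},{"dp":[0,0,-0.5],"angular":[0,0,0]},{"dp":[0,0,-0.3],"angular":[0,0,0]},{"dp":[0,0,-0.2],"angular":[0,0,0]},{"dp":[0,0,0],"angular":[0,0,0]},{"dp":[0,0,0],"angular":[0,0,0]}]' 0
python3 -m crank '[{"dp":[0,0,0],"angular":[0,0,0]},{"dp":[0,0,0],"angular":[0,0,0]},{"dp":[0,0,0],"angular":[0,0,0]},{"dp":[0,0,0],"angular":[0,0,0]},{"dp":[0,0,0],"angular":[0,0,0]},{"dp":[0,0,0],"angular":[0,0,0]},{"dp":[0,0,0],"angular":[0,0,0]},{"dp":[0,0,0],"angular":[0,0,0]}]' 1 40
python3 -c "
from h import *
s=sense();print(s['ft_torque'],s['q'].round(3))"
```

```text
t: 2.95
tcp_pos: [0.6156, 0.1635, 0.081]
tool_rot: [0.618, 0.786, 0.0, 0.0]
force: [-0.5, -0.0, 0.1]
finger_gap: 1.002
gripper_force: 0.0
t: 3.75
tcp_pos: [0.6152, 0.1632, 0.0812]
tool_rot: [0.618, 0.786, 0.0, 0.0]
force: [-1.9, -0.3, 6.2]
finger_gap: 0.523
gripper_force: 41.2
[-0.08707793  0.35621864  0.00524802] [ 0.084  0.756  1.523 -0.     0.862 -0.155]
```

Gripped, with the gap matching 46 mm. Trying anticlockwise by 15°.

```bash
python3 -m crank '[{"dp":[0,0,0],"angular":[0,0,4]},{"dp":[0,0,0],"angular":[0,0,4]},{"dp":[0,0,0],"angular":[0,0,4]},{"dp":[0,0,0],"angular":[0,0,3]},{"dp":[0,0,0],"angular":[0,0,0]},{"dp":[0,0,0],"angular":[0,0,0]}]'
python3 -c "
from h import *
s=sense();print(s['ft_torque'],s['q'].round(3),R.from_quat(s['tool_rot']).as_euler('xyz',degrees=True))"
```

```text
t: 4.35
tcp_pos: [0.6156, 0.1637, 0.0812]
tool_rot: [0.51, 0.86, 0.001, 0.0]
force: [0.4, 0.4, 4.8]
finger_gap: 0.525
gripper_force: 41.1
[0.12506705 0.23478178 0.0449859 ] [ 8.500e-02  7.560e-01  1.523e+00  1.000e-03  8.620e-01 -4.170e-01] [1.79914442e+02 1.35198387e-02 1.18688149e+02]
```

It went 0.26 rad with no torque, past the 0.15 rad stop, so anticlockwise loosens this one. Continuing to about 63°.

```bash
python3 -m crank '[{"dp":[0,0,0],"angular":[0,0,6]},{"dp":[0,0,0],"angular":[0,0,6]},{"dp":[0,0,0],"angular":[0,0,6]},{"dp":[0,0,0],"angular":[0,0,6]},{"dp":[0,0,0],"angular":[0,0,6]},{"dp":[0,0,0],"angular":[0,0,6]},{"dp":[0,0,0],"angular":[0,0,6]},{"dp":[0,0,0],"angular":[0,0,6]},{"dp":[0,0,0],"angular":[0,0,0]},{"dp":[0,0,0],"angular":[0,0,0]}]'
python3 - <<'E'
from h import *
s=sense();print(s['ft_torque'],s['q'].round(3),R.from_quat(s['tool_rot']).as_euler('xyz',degrees=True))
st,s=wrist(); cv2.imwrite("pics/w2.png",s["image"])
s=vision.snapshot("top"); cv2.imwrite("pics/t2.png",cv2.resize(s["image"][130:235,130:270],(800,600),interpolation=cv2.INTER_CUBIC))
E
```

```text
t: 5.35
tcp_pos: [0.6159, 0.1635, 0.0812]
tool_rot: [0.117, 0.993, 0.0, 0.001]
force: [0.2, 1.0, 5.6]
finger_gap: 0.522
gripper_force: 41.2
[0.04262111 0.09495974 0.04890441] [ 0.084  0.756  1.522  0.     0.861 -1.252] [1.79954563e+02 1.11703846e-01 1.66573736e+02]
```

Still free, with torque near zero. Lifting gently at first to check.

```bash
python3 -m crank '[{"dp":[0,0,0.15],"angular":[0,0,0]},{"dp":[0,0,0.15],"angular":[0,0,0]},{"dp":[0,0,0.15],"angular":[0,0,0]},{"dp":[0,0,0],"angular":[0,0,0]}]'
```

```text
t: 5.85
tcp_pos: [0.6154, 0.1634, 0.0945]
tool_rot: [0.116, 0.993, 0.0, 0.0]
force: [0.9, 1.8, 0.5]
finger_gap: 0.525
gripper_force: 41.3
```

It lifts freely with no resistance. Raising it about 10 cm.

```bash
python3 -m crank '[{"dp":[0,0,0.4],"angular":[0,0,0]},{"dp":[0,0,0.4],"angular":[0,0,0]},{"dp":[0,0,0.6],"angular":[0,0,0]},{"dp":[0,0,0.6],"angular":[0,0,0]},{"dp":[0,0,0.6],"angular":[0,0,0]},{"dp":[0,0,0.6],"angular":[0,0,0]},{"dp":[0,0,0.3],"angular":[0,0,0]},{"dp":[0,0,0.1],"angular":[0,0,0]},{"dp":[0,0,0],"angular":[0,0,0]},{"dp":[0,0,0],"angular":[0,0,0]},{"dp":[0,0,0],"angular":[0,0,0]},{"dp":[0,0,0],"angular":[0,0,0]}]'
python3 - <<'E'
from h import *
s=vision.snapshot("side"); cv2.imwrite("pics/s3.png",cv2.resize(s["image"][80:230,170:370],(800,600),interpolation=cv2.INTER_CUBIC))
E
```

```text
t: 7.05
tcp_pos: [0.6147, 0.1633, 0.2009]
tool_rot: [0.116, 0.993, -0.0, -0.001]
force: [-1.4, -0.3, -0.7]
finger_gap: 0.522
gripper_force: 41.8
```

View pics/s3.png

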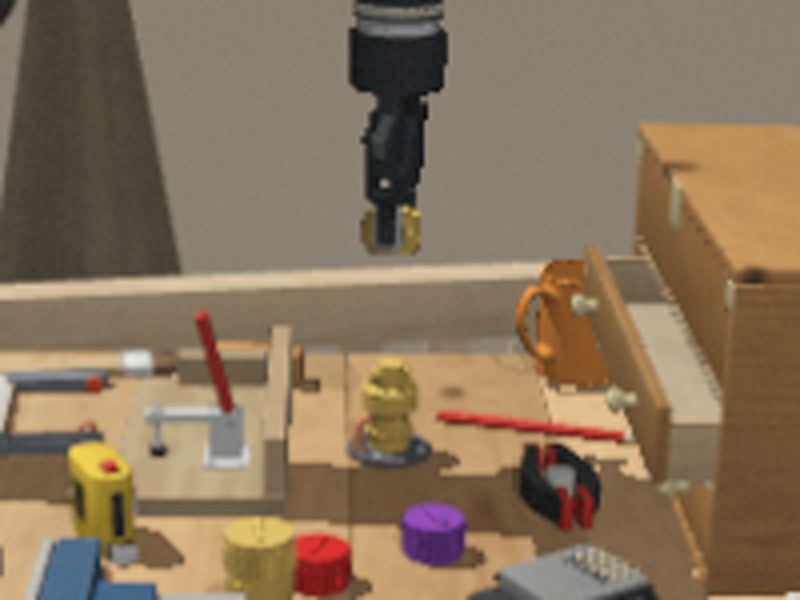

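The side crop shows the cap held in the gripper at (390,230), with the bare threaded stub of the left outlet below it at (388,385). The other cap is still on its outlet at (260,555), and nothing else has moved.

```bash
python3 -c "
from station import order
print(order.sign_off())"
```

```text
the job is handed in; nothing more can be done
None
```

The left outlet's cap came off anticlockwise and is still in the gripper, about 12 cm above where it sat; the other cap was left alone and the job was handed in about 7 s into the 45 s allowed.

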